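# Pack the slide box and latch the transport case

### The job

Put the slide box flat on the floor of the open transport case, swing the lid shut over it, then hook the latch's wire bail over the keeper on the lid and press the lever right down past centre until it lies level and the lid is held tight. Leave the reagent bottle, the jar and the tube rack standing where they are.

Things in the scene. Friction and masses are not known exactly. Their poses are not given: they have to be found in the camera images.
- case: Grey plastic specimen transport case, fixed to the bench. Origin: centre of the underside of its box part, z up; its -x side is the latch side, +x the lid's hinge side. Box part 180 (x) x 150 (y) mm, rim 75 mm high, walls 5, floor 6 mm thick. On the latch side a step 110 mm wide (y) runs out to x = -195 mm, its top 64 mm above the bench; the latch sits on it.
- bay (a point): Middle of the floor of the case's bay, where the slide box goes: 115 mm along case x, 140 mm along y (axes as the case). Between the bay and the hinge wall a black padding block 50 mm high fills the case.
- lid (a joint): Angle of the lid, rad: 0 shut, grows as it opens upward (1.57 upright, 1.9 stop). Stiff hinge: it stays where it is left; about 5 N near its free edge moves it. A plate 150 mm wide (y), 12 mm thick, reaching 182 mm from the hinge line, its underside in the plane of the hinge line. Shut, its top is 87 mm above the bench.
- lid_hinge (a point): Middle of the lid's hinge line, which runs along case y; at case x = +90, z = +75 mm. Axes as the case.
- keeper (a point): Keeper seat on the lid: where the bail bar's centre lies when hooked and drawn tight. Axes of the lid, which are the case's when shut; then at case x = -78.5, y = 0, z = +97.5 mm. Below it is a steel pad 34 mm wide (y), its top 4.5 mm under this point and 6 mm above the lid's top; the pad runs 38 mm on towards the hinge.
- lip_top (a point): Middle of the top of the keeper's lip, a steel wall 34 mm wide (y), 6 mm thick, standing 10 mm above the pad along its latch-side edge (a thin cap plate on it is looks only). The bail's bar must drop behind the lip, on its hinge side, onto the pad.
- lever (a joint): Angle of the latch lever, rad: 0 fully down (level, pointing to case -x, away from the lid), 1.57 upright, grows as it tips over towards the lid, stop at 2.2. Steel handle 30 mm wide (y), 6 mm thick, 75 mm from pivot to end. Stiff: it stays where it is left, about 5 N near its end moves it; with the bail hooked up to about 12 N, then it passes centre and stays down.
- lever_pivot (a point): Middle of the lever's pivot line, along case y; at case x = -141, y = 0, z = +82 mm. Axes as the case.
- lever_tip (a point): Middle of the lever handle's rounded end, 70 mm from the pivot, on the handle's mid-plane.
- bail (a joint): Angle of the bail against the lever, rad: about 0 when hooked with the lever down; grows as it swings up and back, away from the lid, stop at 3.735. It turns freely about point bail_pivot and falls to one side or the other; it starts leaning back, away from the lid, against its stop.
- bail_pivot (a point): Middle of the bail's pivot line (along case y). It is on the lever and swings with it: 22 mm from lever_pivot, 24 degrees below the handle (lever down: 20 mm to case -x and 9 mm below lever_pivot).
- bail_bar (a point): Centre of the bail's cross bar. The bail is a steel wire loop, 82 mm from its pivot to this bar, two 6 mm arms 42 mm apart (centres) that straddle the lever. The bar lies along case y, 9 mm thick, 62 mm over its two ball-shaped end knobs (12 mm thick), which can be gripped end to end. The bail is sprung: it stretches up to 8 mm, 5 N per mm, as the lever draws it tight.
- slide_box_mid (a point): Centre of the slide box, a closed white plastic box 90 (x) x 50 (y) x 40 (z) mm with a paper label on top, about 160 g, lying flat on the bench.
- reagent: Bystander: white plastic reagent bottle, 62 mm across, 155 mm high; origin at the centre of its foot.
- jar: Bystander: glass jar with black cap, 68 mm across, 85 mm high; origin at the centre of its foot.
- rack: Bystander: wooden tube rack 140 (x) x 60 (y) mm, 105 mm high over the tube caps; origin at the centre of its foot.
There are look-alikes about, which are no part of the job. Leave any purple look-alike of the part that bears slide_box_mid alone.

How it is judged:
By the outcome, as a careful person would: the job done as asked, in the order asked, and still so for the second after the job is handed in, with the robot touching nothing.
It also fails if it takes over 67 s, if anything falls off the work surface, if the arm or the gripper's body presses on something with over 40 N, if the wrist force passes 120 N, or if a joint passes its speed limit or range.

### The arm

A 6-joint arm with a two-finger parallel gripper is mounted at the origin on the work surface. World frame = base frame: x ahead of the robot, y to its left, z up, the work surface at z = 0. Lengths are in m, angles in rad, forces in N, time in s.
With the tool pointing down it reaches from about 0.4 to 0.825 m from the base axis. Payload 7 kg.
Tool frame: the origin (TCP) lies midway between the tips of the shut fingers; the grasp point (between the pads) lies ctrl.pinch_z behind it (ctrl.pinch_z is the distance from the TCP to the grasp point, in m); z points along the fingers, y is the line along which they close (so a half turn about z gives the same grasp; the last joint's range is limited). The gripper opens to 85 mm and grips with 20 to 120 N. Pads are 22 mm wide; open, the fingers measure 114 mm over their backs; the gripper's body (76 mm by 85 mm) begins 54 mm behind the grasp point. The pads swing forward as they close: fully open they stand 13 mm farther back than shut.
Start: joints at [0.288, 0.359, 0.012, 0, -1.224, -0.288], TCP at [0.675, -0, 0.231] pointing down, gripper open.
Joint ranges: [-3.07, 3.07], [-1.43, 2.12], [-1.02, 1.25], [-3.03, 1.67], [-3.05, -0], [-3.03, 3.03]. Speed limits (rad/s): [2.39, 2.39, 3.01, 3.14, 3.14, 3.14].

### API

Orientations are given as a unit quaternion [x, y, z, w].
In Python, from cell import monitor, read_camera, workorder, ctrl gives the robot as it stands. The module is installed in compiled form; this text tells all that it offers.
- The arm moves only by the tool move_arm, never from a script. Its argument "plan" is a list of rows, each a list of 5 numbers: the shift along the tool's x, y, z in cm, then the turn about the tool's z in rad, then the finger opening in cm, from 0 to 8.54. In form: [[tx, ty, tz, yaw, gripper], ...]. A call has exactly 8 rows; each row is the pose to reach, as a shift and turn from the pose commanded when the call began, along the tool's axes at that moment; what a row does not reach only later rows make up. A row lasts 1/12 s, in which the tool goes at most 41.7 mm and 7.16 degrees, less where a joint would pass 70% of its speed; a pose out of reach is approached as far as the arm can. A call with a gripper value outside its range is refused whole. The fingers move at their own pace and stop on an object; the grip force is fixed at half the most. Time passes only in rows, so rows that repeat a pose let the fingers close, or fill a call up. It gives the time, the measured TCP pose, the force, the opening and the grip force at its end, in the units of the state.
- monitor.state(): the state, without advancing time (a new reading comes with each control period).
- read_camera(name): name is "scene" or "side" or "wrist"; returns a dict with "img" (420x560x3 uint8, red, green, blue), "z_map" (420x560 float32, m along the optical axis (not along the pixel's ray), 0 where there is no reading), "fx", "fy", "cx", "cy" (pixels), "dist" ([k1, k2, p1, p2, k3] as OpenCV has them; the pictures are not rectified), "pose" (4x4, takes a point from camera to world coordinates); the wrist camera has in their place "tool_from_camera" (4x4, takes a point from camera to tool coordinates, whose origin is the TCP and whose axes are the flange's). Camera axes: x right, y down, z forward; pixel columns grow to the right and rows downward; lengths in m; the calibration is good to about 2 mm. A picture is of the moment at which its call begins: read the wrist's pose just before it.
- workorder.job_done(): hands the job in; it is judged then, once.
The state is a dict: "t": time; "joints": joint angles; "qd": joint speeds; "tau": joint torques, N m; "ee_pos": TCP position; "orientation": TCP orientation; "contact_force": force on the tool from outside, world axes, zero at the start; "torque": the same for the moment, N m; "width": finger opening in m; "grip_force": force on a finger pad.
Only numpy, scipy, OpenCV 4.12 (cv2) and the standard library are available. Lean on these libraries where they do the work, as an engineer would, in place of code of your own. Each camera call takes 0.05 s, during which the arm holds its last target. There are 200 camera calls.

## Working session

There is one attempt and no reset: what is moved stays moved. The work goes in short steps, Python scripts to look and compute and a tool call to move; the robot and the scene stay as the last step left them, time stands still between calls to the robot, and variables do not carry over. Pictures are saved under pics/ and viewed, at most 10 in all, crops included, and the job is handed in when it is done.

Besides the shell and the picture viewer there is one more tool, called after "Emit:" by a JSON object that holds its "fn" and its "kwargs", one argument or row to a line. move_arm: Moves the arm, as the interface text tells. Its arguments: {"type":"object","properties":{"plan":{"type":"array"}},"required":["plan"]}

```bash
mkdir -p pics
cat > h.py <<'E'
import numpy as np, cv2, pickle
from cell import monitor, read_camera, workorder, ctrl
from scipy.spatial.transform import Rotation as R
def grab(n):
    s=monitor.state(); c=read_camera(n)
    if 'pose' not in c:
        T=np.eye(4);T[:3,:3]=R.from_quat(s['orientation']).as_matrix();T[:3,3]=s['ee_pos']
        c['pose']=T@c['tool_from_camera']
    pickle.dump(c,open(f'{n}.pkl','wb')); return c
def load(n): return pickle.load(open(f'{n}.pkl','rb'))
def K(c): return np.array([[c['fx'],0,c['cx']],[0,c['fy'],c['cy']],[0,0,1.]])
def world(c,uv,z=None):
    "uv Nx2 -> world, by depth, or on plane z"
    uv=np.atleast_2d(np.float64(uv)); n=cv2.undistortPoints(uv[:,None],K(c),np.array(c['dist']))[:,0]
    d=np.c_[n,np.ones(len(n))]
    P=c['pose']
    if z is None:
        k=[c['z_map'][int(v),int(u)] for u,v in uv]
        return (d*np.array(k)[:,None])@P[:3,:3].T+P[:3,3]
    w=d@P[:3,:3].T; return P[:3,3]+w*((z-P[2,3])/w[:,2])[:,None]
def cloud(c):
    v,u=np.mgrid[:420,:560]; W=world(c,np.c_[u.ravel(),v.ravel()]); return W.reshape(420,560,3)
def proj(c,X):
    T=np.linalg.inv(c['pose']); X=np.atleast_2d(np.float64(X))
    return cv2.projectPoints(X,cv2.Rodrigues(T[:3,:3])[0],T[:3,3],K(c),np.array(c['dist']))[0][:,0]
E
python3 - <<'E'
from h import *
print(ctrl.pinch_z, monitor.state())
ims=[grab(n)['img'] for n in('scene','side')]
for n in('scene','side'):print(load(n)['pose'].round(3))
for n,i in zip(('scene','side'),ims): cv2.imwrite(f'pics/{n}0.png',cv2.resize(i[:,:,::-1],(800,600)))
E
```

```text
0.0187 {'t': 0.0, 'joints': array([ 2.88125325e-01,  3.59399833e-01,  1.10389406e-02, -3.50817647e-04,
       -1.22409053e+00, -2.88068449e-01]), 'qd': array([-1.48709097e-04, -1.16091466e-03, -8.66901789e-04, -4.89560783e-04,
        5.60527757e-05, -2.86701781e-04]), 'tau': array([ 2.55543900e-04, -5.83324420e+01,  2.93422562e+01,  6.93659976e+00,
       -6.00149287e-03, -1.14765509e-06]), 'ee_pos': array([ 6.74510368e-01, -1.15831578e-05,  2.30346516e-01]), 'orientation': array([-7.07084395e-01,  7.07128663e-01,  5.39732900e-04, -6.48634586e-04]), 'contact_force': array([ 0.02828845, -0.51269989,  0.21058624]), 'torque': array([-0.02562194,  0.01847828,  0.01178721]), 'grip_force': 0.0, 'width': 0.08537417389104958}
[[ 0.308  0.827 -0.47   1.144]
 [ 0.951 -0.27   0.149 -0.222]
 [-0.003 -0.493 -0.87   1.113]
 [ 0.     0.     0.     1.   ]]
[[ 0.999 -0.025  0.042  0.534]
 [-0.048 -0.567  0.822 -1.015]
 [ 0.003 -0.823 -0.567  0.794]
 [ 0.     0.     0.     1.   ]]
```

View pics/scene0.png

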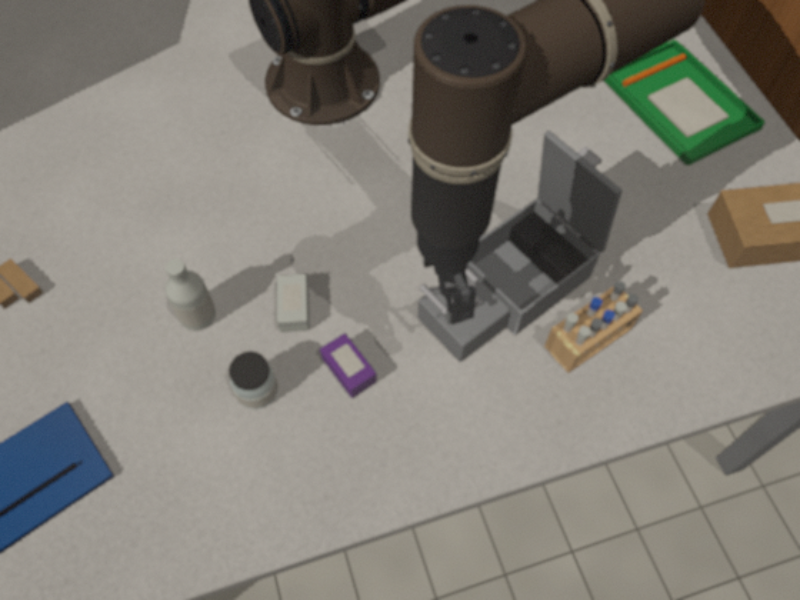

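View pics/side0.png

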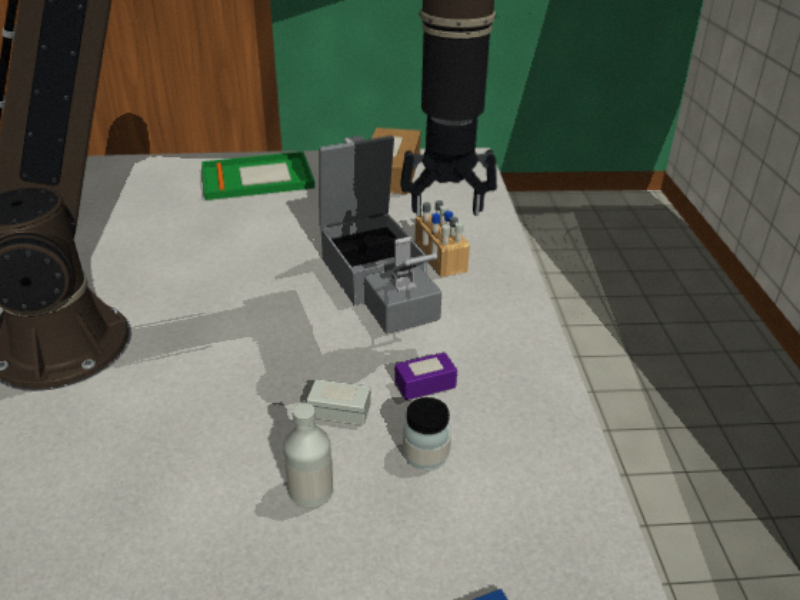

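The white box at scene px (292,300) / side px (339,400) fits slide_box_mid: white with a paper label. The purple one at scene px (348,365) is the look-alike to leave alone. The case has its lid up, with the latch side facing the side camera. Next I'll measure and check with crops.

Run:
```python
from h import *
s,d=load('scene'),load('side')
S,D=cloud(s),cloud(d)
def pick(C,c,box,zr):
    u0,v0,u1,v1=[int(x*.7) for x in box]; m=np.zeros((420,560),bool); m[v0:v1,u0:u1]=1
    return C[m&(C[...,2]>zr[0])&(C[...,2]<zr[1])&(c['z_map']>0)]
for C,c,b in((S,s,(265,260,318,340)),(D,d,(298,370,380,432))):
    p=pick(C,c,b,(.034,.045)); print('box',len(p),p[:,2].mean(),cv2.minAreaRect(np.float32(p[:,:2]*1000)))
for C,c,b in((D,d,(300,130,445,335)),(S,s,(415,130,620,360))):
    p=pick(C,c,b,(.059,.068)); print('step',len(p),cv2.minAreaRect(np.float32(p[:,:2]*1000)))
    p=pick(C,c,b,(.070,.079)); print('rim',len(p),cv2.minAreaRect(np.float32(p[:,:2]*1000)))
    p=pick(C,c,b,(.1,.3)); print('hi',len(p),p.min(0),p.max(0))
for n,c,b in(('side',d,(210,80,330,240)),):
    i=c['img'][b[1]:b[3],b[0]:b[2],::-1]; a=cv2.resize(i,(450,600),interpolation=3)
    j=s['img'][170:270,170:300,::-1]; bb=cv2.resize(j,(350,270),interpolation=3)
    o=np.zeros((600,800,3),np.uint8);o[:,:450]=a;o[:270,450:]=bb;cv2.imwrite('pics/crop1.png',o)
```

```text
box 689 0.03928642468703644 ((498.13153076171875, -187.4287567138672), (48.02597427368164, 92.05140686035156), 75.3281021118164)
box 707 0.040177502631688566 ((498.46343994140625, -188.85015869140625), (56.16994094848633, 89.8395004272461), 77.1352767944336)
step 1359 ((599.8760986328125, 402.5162048339844), (796.8279418945312, 244.57769775390625), 83.82876586914062)
rim 730 ((600.8165893554688, 422.60369873046875), (733.6377563476562, 247.51611328125), 83.66120147705078)
hi 3142 [ 0.45693932 -0.01840464  0.10002764] [0.7098991  0.32238353 0.29992508]
step 2075 ((630.2484741210938, 175.21527099609375), (257.7972412109375, 286.40106201171875), 20.924081802368164)
rim 705 ((614.7008666992188, 204.27401733398438), (255.6444549560547, 230.80703735351562), 21.972354888916016)
hi 3216 [ 0.45753452 -0.01379136  0.10003097] [0.74844058 0.32161226 0.29998041]
```

View pics/crop1.png

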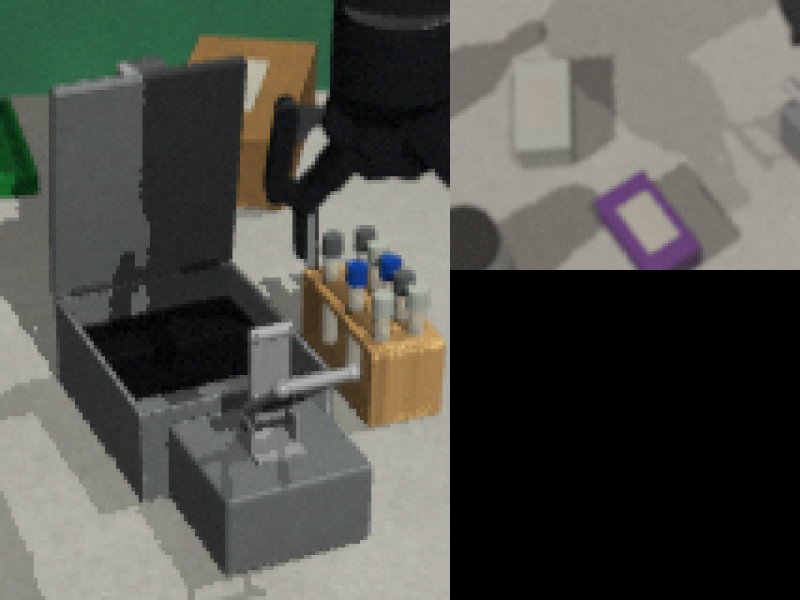

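White box at crop (541,107) confirmed: plain white with a paper label; the purple one has its own label and stays untouched. Case crop: step front corners (228,500),(370,462), rim corners (140,412),(57,297); lever upright, bail bar leaning to the latch side at (278,385)-(355,372).

Run:
```python
from h import *
from scipy.optimize import least_squares
d,s=load('side'),load('scene')
f=lambda p:np.array([210,80])+np.array(p)*.26667
P=[((228,500),(-.195,.055,.064)),((370,462),(-.195,-.055,.064)),((140,412),(-.09,.075,.075)),((57,297),(.09,.075,.075)),((228,572),(-.195,.055,0)),((370,537),(-.195,-.055,0)),((170,424),(-.09,.055,.064))]
for p,m in P: print(m,world(d,f(p),m[2])[0].round(4))
def W(q,m):
    m=np.atleast_2d(m); c,sn=np.cos(q[2]),np.sin(q[2]); return np.c_[q[0]+c*m[:,0]-sn*m[:,1],q[1]+sn*m[:,0]+c*m[:,1],m[:,2]]
uv=np.array([f(p) for p,_ in P]); X=np.array([m for _,m in P])
r=least_squares(lambda q:(proj(d,W(q,X))-uv).ravel(),[.6,.2,1.0],loss='soft_l1'); print(r.x,r.cost,r.fun.round(1))
# other sign of y
q=r.x; np.save('case.npy',q)
for nm,m in dict(bay=(-.0275,0,.006),piv=(-.141,0,.082),hinge=(.09,0,.075)).items(): print(nm,W(q,m))
# cloud in case frame
for c in(d,s):
    C=cloud(c); p=C[(c['z_map']>0)&(C[...,2]>.05)&(C[...,2]<.3)]
    cc,sn=np.cos(q[2]),np.sin(q[2]); e=p[:,:2]-q[:2]; L=np.c_[e@[cc,sn],e@[-sn,cc],p[:,2]]
    st=L[(abs(L[:,2]-.064)<.004)&(L[:,0]<-.08)&(L[:,0]>-.25)&(abs(L[:,1])<.09)]
    print('step',np.percentile(st,[2,50,98],axis=0).round(4).tolist())
    rm=L[(abs(L[:,2]-.075)<.003)&(abs(L[:,0])<.11)&(abs(L[:,1])<.09)]
    print('rim',np.percentile(rm,[2,50,98],axis=0).round(4).tolist())
    ld=L[(L[:,2]>.1)&(L[:,0]>.05)&(L[:,0]<.16)&(abs(L[:,1])<.09)]
    print('lid',len(ld),np.percentile(ld,[2,98],axis=0).round(3).tolist())
    for z in(.12,.16,.2,.24): 
        k=ld[abs(ld[:,2]-z)<.01]; print(z,len(k),k[:,0].min() if len(k) else 0,np.median(k[:,0]))
    lv=L[(L[:,2]>.085)&(L[:,0]<-.06)&(L[:,0]>-.25)&(abs(L[:,1])<.05)&(L[:,2]<.17)]
    k=np.c_[lv][::max(1,len(lv)//40)]; print('latch',len(lv),k[np.argsort(k[:,0])].round(3).tolist())
```

```text
(-0.195, 0.055, 0.064) [0.5818 0.0052 0.064 ]
(-0.195, -0.055, 0.064) [0.6805 0.0455 0.064 ]
(-0.09, 0.075, 0.075) [0.5246 0.0979 0.075 ]
(0.09, 0.075, 0.075) [0.4621 0.2636 0.075 ]
(-0.195, 0.055, 0) [0.5822 0.0102 0.    ]
(-0.195, -0.055, 0) [0.6834 0.0458 0.    ]
(-0.09, 0.055, 0.064) [0.5454 0.0986 0.064 ]
[0.56334531 0.20799896 1.934058  ] 2.0857412678439777 [-0.3 -0.2  1.4  0.   0.2  0.1 -0.3 -0.3 -0.3  1.   0.3  0.1 -0.6 -1.2]
bay [[0.57311674 0.18229353 0.006     ]]
piv [[0.61344612 0.07620022 0.082     ]]
hinge [[0.53136606 0.29212581 0.075     ]]
step [[-0.198, -0.0485, 0.061], [-0.1568, 0.0167, 0.0651], [-0.0895, 0.0686, 0.0678]]
rim [[-0.0942, -0.0711, 0.0721], [0.0141, 0.0217, 0.075], [0.0905, 0.0788, 0.0779]]
lid 2522 [[0.059, -0.067, 0.103], [0.086, 0.078, 0.256]]
0.12 290 0.07481288971887959 0.08117345099934781
0.16 306 0.067491096637594 0.07528040173159511
0.2 319 0.06155639129612346 0.06940067638076065
0.24 324 0.052991648959240946 0.06322189271677801
latch 407 [[-0.222, -0.023, 0.16], [-0.221, -0.002, 0.159], [-0.217, 0.007, 0.156], [-0.217, -0.004, 0.158], [-0.217
[... 1756 characters left out ...]
, [-0.213, 0.023, 0.16], [-0.212, 0.004, 0.159], [-0.211, 0.005, 0.161], [-0.211, 0.025, 0.16], [-0.21, -0.01, 0.158], [-0.209, 0.03, 0.16], [-0.198, 0.023, 0.144], [-0.196, 0.024, 0.145], [-0.194, 0.027, 0.143], [-0.166, 0.024, 0.118], [-0.159, 0.025, 0.113], [-0.146, -0.001, 0.154], [-0.145, -0.007, 0.157], [-0.145, -0.005, 0.146], [-0.145, 0.006, 0.153], [-0.144, 0.003, 0.13], [-0.144, 0.002, 0.14], [-0.144, -0.002, 0.132], [-0.144, -0.01, 0.146], [-0.143, -0.011, 0.155], [-0.143, 0.009, 0.159], [-0.143, 0.005, 0.155], [-0.142, 0.006, 0.157], [-0.141, -0.009, 0.131], [-0.141, -0.002, 0.155], [-0.138, -0.002, 0.155], [-0.138, -0.008, 0.154], [-0.137, 0.015, 0.154], [-0.134, -0.011, 0.086]]
```

```bash
cat >> h.py <<'E'
YAW=1.934; C0=np.array([.5596,.2066])
def case(x,y,z):
    c,s=np.cos(YAW),np.sin(YAW); return np.array([C0[0]+c*x-s*y,C0[1]+s*x+c*y,z])
def go(X,ydeg):
    "relative move (cm, rad) for TCP to X with tool y axis at heading ydeg (mod 360)"
    s=monitor.state(); M=R.from_quat(s['orientation']).as_matrix()
    h=np.degrees(np.arctan2(M[1,1],M[0,1])); w=-np.radians((ydeg-h+180)%360-180)
    print((M.T@(X-s['ee_pos'])*100).round(2),'yaw',w.round(3),'h',h.round(1),'t',round(s['t'],2))
E
python3 - <<'E'
from h import *
go(np.array([.498,-.188,.1]),256)
print(case(-.0275,0,.006),case(-.215,0,.159),case(-.0785,0,.0975),case(.12,0,.2))
E
```

```text
[18.8  17.64 13.08] yaw -1.327 h 180.0 t 0.1
[0.56936995 0.18089401 0.006     ] [0.63598321 0.00562586 0.159     ] [0.58748875 0.13322107 0.0975    ] [0.51696751 0.31877161 0.2       ]
```

Emit:
{"fn": "move_arm", "kwargs": {
  "plan": [
    [2.4,2.2,0,-0.12,8.5],
    [4.7,4.4,0,-0.24,8.5],
    [7.1,6.6,1,-0.36,8.5],
    [9.4,8.8,3,-0.48,8.5],
    [11.8,11,5,-0.6,8.5],
    [14.1,13.2,7,-0.72,8.5],
    [16.5,15.4,9,-0.84,8.5],
    [18.8,17.65,10,-0.96,8.5]
  ]
}}

```text
t: 0.77
ee_pos: [0.4958, -0.1887, 0.1289]
orientation: [0.955, -0.298, -0.002, 0.0]
contact_force: [-1.0, -1.1, -0.0]
width: 0.0847
grip_force: 0.0
```

Run:
```python
from h import *
go(np.array([.498,-.188,.1]),256)
```

```text
[ 0.15 -0.19  2.89] yaw -0.361 h -124.7 t 0.77
```

Emit:
{"fn": "move_arm", "kwargs": {
  "plan": [
    [0,0,0,-0.12,8.5],
    [0,0,1,-0.24,8.5],
    [0,0,2,-0.366,8.5],
    [0,0,3,-0.366,8.5],
    [0,0,3,-0.366,8.5],
    [0,0,3,-0.366,8.5],
    [0,0,3,-0.366,8.5],
    [0,0,3,-0.366,8.5]
  ]
}}

```text
t: 1.43
ee_pos: [0.499, -0.1879, 0.1018]
orientation: [0.992, -0.123, 0.0, 0.0]
contact_force: [0.5, -1.2, 0.1]
width: 0.085
grip_force: 0.0
```

Run:
```python
from h import *
c=grab('wrist'); C=cloud(c); s=monitor.state(); print(s['ee_pos'],s['orientation'])
m=(c['z_map']>0)&(C[...,2]>.035)&(C[...,2]<.045)&(np.hypot(C[...,0]-.498,C[...,1]+.188)<.07)
p=C[m];print(len(p),p[:,2].mean(),cv2.minAreaRect(np.float32(p[:,:2]*1000)))
print(np.percentile(p,[1,99],axis=0))
```

```text
[ 0.49892122 -0.18792072  0.10179933] [ 9.92450642e-01 -1.22643993e-01  4.16654340e-04 -4.10711805e-06]
10182 0.04049700821353151 ((496.6834716796875, -187.42153930664062), (50.02365493774414, 89.44271087646484), 76.1253433227539)
[[ 0.45288646 -0.21778109  0.03753528]
 [ 0.54205379 -0.15792525  0.04216052]]
```

Emit:
{"fn": "move_arm", "kwargs": {
  "plan": [
    [0,0,3,0,8.5],
    [0,0,5.5,0,8.5],
    [0,0,7.5,0,8.5],
    [0,0,8.8,0,8.5],
    [0,0,9.2,0,8.5],
    [0,0,9.2,0,8],
    [0,0,9.2,0,4],
    [0,0,9.2,0,3.5]
  ]
}}

```text
t: 2.15
ee_pos: [0.4994, -0.1881, 0.0105]
orientation: [0.993, -0.122, 0.001, -0.0]
contact_force: [-0.5, 0.2, 0.4]
width: 0.0578
grip_force: 0.0
```

Emit:
{"fn": "move_arm", "kwargs": {
  "plan": [
    [0,0,0,0,3.5],
    [0,0,0,0,3.5],
    [0,0,0,0,3.5],
    [0,0,-2,0,3.5],
    [0,0,-5,0,3.5],
    [0,0,-9,0,3.5],
    [0,0,-12,0,3.5],
    [0,0,-14,0,3.5]
  ]
}}

```text
t: 2.82
ee_pos: [0.4995, -0.1882, 0.1533]
orientation: [0.993, -0.122, 0.002, -0.0]
contact_force: [1.1, -0.1, -0.6]
width: 0.0492
grip_force: 62.6
```

Run:
```python
from h import *
go(np.append(case(-.0275,0,0)[:2],.16),200.8)
```

```text
[ -2.16 -37.5   -0.65] yaw 0.963 h -104.0 t 2.82
```

Emit:
{"fn": "move_arm", "kwargs": {
  "plan": [
    [-0.2,-3.5,-2.5,0.12,3.5],
    [-0.4,-7,-5,0.24,3.5],
    [-0.6,-10.5,-6,0.36,3.5],
    [-0.8,-14,-6,0.48,3.5],
    [-1,-17.5,-6,0.6,3.5],
    [-1.2,-21,-6,0.72,3.5],
    [-1.4,-24.5,-6,0.84,3.5],
    [-1.6,-28,-6,0.96,3.5]
  ]
}}

```text
t: 3.48
ee_pos: [0.5505, 0.0894, 0.2099]
orientation: [0.822, -0.569, 0.0, -0.001]
contact_force: [0.6, -0.5, -1.8]
width: 0.0488
grip_force: 63.0
```

Run:
```python
from h import *
go(np.append(case(-.0285,0,0)[:2],.16),200.8)
```

```text
[-7.8  -4.99  5.  ] yaw -0.003 h -159.4 t 3.48
```

Emit:
{"fn": "move_arm", "kwargs": {
  "plan": [
    [-2,-1.2,0,0,3.5],
    [-4,-2.5,0,0,3.5],
    [-6,-3.8,0,0,3.5],
    [-7.8,-5,1,0,3.5],
    [-7.8,-5,3,0,3.5],
    [-7.8,-5,4,0,3.5],
    [-7.8,-5,5,0,3.5],
    [-7.8,-5,5,0,3.5]
  ]
}}

```text
t: 4.15
ee_pos: [0.5682, 0.1771, 0.1572]
orientation: [0.824, -0.567, -0.001, 0.002]
contact_force: [-0.3, -1.0, -2.2]
width: 0.0493
grip_force: 63.0
```

Run:
```python
from h import *
go(np.append(case(-.0285,0,0)[:2],.018),200.8)
i=grab('wrist')['img']; d=grab('side')['img'][80:240,190:340]
o=np.zeros((600,800,3),np.uint8);o[:315,:420]=cv2.resize(i,(420,315));o[:400,425:]=cv2.resize(d,(375,400),interpolation=3)
cv2.imwrite('pics/p4.png',o[:420,:,::-1])
```

```text
[-0.21 -0.3  13.92] yaw 0.003 h -159.0 t 4.15
```

View pics/p4.png

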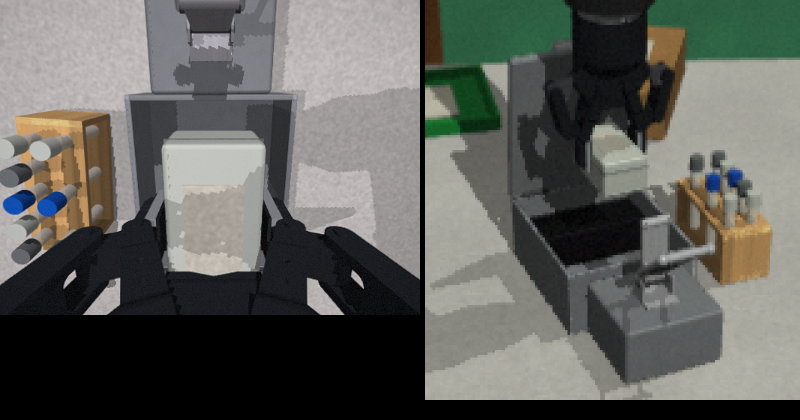

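Wrist view: the box (160-265, 135-270) is centred between the bay walls (135 and 290), with the latch step at the top of the image. Lowering.

Emit:
{"fn": "move_arm", "kwargs": {
  "plan": [
    [-0.2,-0.1,3,0,3.5],
    [-0.2,-0.1,6,0,3.5],
    [-0.2,-0.1,9,0,3.5],
    [-0.2,-0.1,11.5,0,3.5],
    [-0.2,-0.1,13,0,3.5],
    [-0.2,-0.1,13.8,0,3.5],
    [-0.2,-0.1,14.2,0,3.5],
    [-0.2,-0.1,14.3,0,3.5]
  ]
}}

```text
t: 4.92
ee_pos: [0.5705, 0.1805, 0.017]
orientation: [0.824, -0.566, 0.0, -0.0]
contact_force: [0.6, 0.5, -1.9]
width: 0.0489
grip_force: 62.9
```

Emit:
{"fn": "move_arm", "kwargs": {
  "plan": [
    [0,0,0,0,3.5],
    [0,0,0,0,5],
    [0,0,0,0,6.4],
    [0,0,0,0,6.4],
    [0,0,-0.5,0,6.4],
    [0,0,-3,0,6.4],
    [0,0,-6,0,6.4],
    [0,0,-9,0,6.4]
  ]
}}

```text
t: 5.58
ee_pos: [0.5694, 0.1802, 0.1076]
orientation: [0.824, -0.566, -0.0, 0.001]
contact_force: [0.7, 0.8, 0.6]
width: 0.064
grip_force: 0.0
```

Emit:
{"fn": "move_arm", "kwargs": {
  "plan": [
    [0,0,-3,0,6.4],
    [0,0,-7,0,4],
    [0,0,-11,0,2],
    [0,0,-15,0,0],
    [0,0,-18,0,0],
    [0,0,-20,0,0],
    [0,0,-20,0,0],
    [0,0,-20,0,0]
  ]
}}

```text
t: 6.25
ee_pos: [0.57, 0.1807, 0.3084]
orientation: [0.824, -0.566, 0.001, -0.002]
contact_force: [-0.6, 0.3, -0.4]
width: 0.0002
grip_force: 0.0
```

Run:
```python
from h import *
c=grab('wrist'); C=cloud(c); s=monitor.state(); print(s['ee_pos'],s['width'])
p=C[(c['z_map']>0)&(C[...,2]>.041)&(C[...,2]<.051)&(np.hypot(C[...,0]-.569,C[...,1]-.18)<.07)]
print(len(p),p[:,2].mean() if len(p) else 0,cv2.minAreaRect(np.float32(p[:,:2]*1000)) if len(p) else 0)
print('target',case(-.0275,0,0))
# lid clear check & moves to behind lid
go(np.append(case(.145,-.0,0)[:2],.32),200.8)
j=grab('side')['img'][80:260,190:340]
o=np.hstack([cv2.resize(c['img'],(400,300)),cv2.resize(j,(250,300),interpolation=3)])
cv2.imwrite('pics/p5.png',o[:,:,::-1])
```

```text
[0.56942856 0.18044388 0.30676155] 0.00018747519274961403
3393 0.046684301528747106 ((580.0838012695312, 201.29818725585938), (98.41767883300781, 114.31988525390625), 30.74148941040039)
target [0.56936995 0.18089401 0.        ]
[-17.29  -0.07  -1.31] yaw 0.003 h -159.0 t 6.3
```

View pics/p5.png

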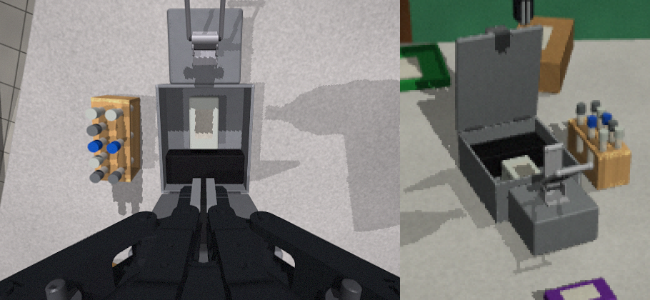

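The slide box lies flat in the bay: its top is at 47 mm and the wrist view shows it at (205,120) inside the walls. Next I go behind the lid.

Emit:
{"fn": "move_arm", "kwargs": {
  "plan": [
    [0,0.6,-1.5,0,0],
    [-2.5,1.2,-2.3,0,0],
    [-5,2,-2.3,0,0],
    [-8,2.7,-2.3,0,0],
    [-11,3.4,-2.3,0,0],
    [-14,4,-2.3,0,0],
    [-16.5,4.5,-2.3,0,0],
    [-17.3,4.5,-2.3,0,0]
  ]
}}

```text
t: 7.02
ee_pos: [0.4637, 0.3278, 0.3279]
orientation: [0.825, -0.566, -0.0, 0.001]
contact_force: [-0.1, 0.3, 0.0]
width: -0.0001
grip_force: 0.0
```

Emit:
{"fn": "move_arm", "kwargs": {
  "plan": [
    [0,0,0,0,0],
    [0,0,2.5,0,0],
    [0,0,5.5,0,0],
    [0,0,8.5,0,0],
    [0,0,10.5,0,0],
    [1.5,0,10.5,0,0],
    [3,0,10.5,0,0],
    [4.5,0,10.5,0,0]
  ]
}}

```text
t: 7.68
ee_pos: [0.4829, 0.2823, 0.2248]
orientation: [0.824, -0.566, 0.0, 0.0]
contact_force: [0.7, -0.1, 0.4]
width: 0.0002
grip_force: 0.0
```

Run:
```python
from h import *
print(monitor.state()['contact_force']);go(np.append(case(.10,.045,0)[:2],.225),200.8)
```

```text
[ 0.74321853 -0.11693496  0.39582022]
[-0.2   0.02 -0.02] yaw 0.004 h -159.0 t 7.68
```

Emit:
{"fn": "move_arm", "kwargs": {
  "plan": [
    [1.0,0,0,0,0],
    [2.75,0,0.2,0,0],
    [4.2,0,0.6,0,0],
    [5.6,0,1.1,0,0],
    [7.0,0,1.7,0,0],
    [8.3,0,2.5,0,0],
    [9.5,0,3.4,0,0],
    [10.6,0,4.4,0,0]
  ]
}}

```text
t: 8.35
ee_pos: [0.5204, 0.1836, 0.1797]
orientation: [0.824, -0.567, 0.0, -0.0]
contact_force: [0.1, 0.4, 1.4]
width: -0.0001
grip_force: 0.6
```

Emit:
{"fn": "move_arm", "kwargs": {
  "plan": [
    [1.0,0,1.1,0,0],
    [1.9,0,2.4,0,0],
    [2.65,0,3.65,0,0],
    [3.3,0,5.0,0,0],
    [3.75,0,6.4,0,0],
    [4.1,0,7.9,0,0],
    [4.3,0,9.2,0,0],
    [4.3,0,9.5,0,0]
  ]
}}

```text
t: 9.02
ee_pos: [0.535, 0.1437, 0.0866]
orientation: [0.825, -0.566, 0.0, 0.001]
contact_force: [-19.1, -1.6, 52.4]
width: 0.0004
grip_force: 26.1
```

Emit:
{"fn": "move_arm", "kwargs": {
  "plan": [
    [0,0,0,0,0],
    [0,0,0.1,0,0],
    [0,0,0.1,0,0],
    [0,0,-1,0,0],
    [0,0,-5,0,0],
    [0,0,-9,0,0],
    [0,0,-13,0,0],
    [0,0,-15,0,0]
  ]
}}

```text
t: 9.68
ee_pos: [0.5366, 0.1446, 0.2392]
orientation: [0.824, -0.566, 0.001, -0.002]
contact_force: [0.6, 0.7, 0.8]
width: 0.0001
grip_force: 0.0
```

Run:
```python
from h import *
d=grab('side'); s=grab('scene'); q=[*C0,YAW]
for c in(d,s):
    C=cloud(c); p=C[(c['z_map']>0)&(C[...,2]>.05)&(C[...,2]<.2)]
    cc,sn=np.cos(YAW),np.sin(YAW); e=p[:,:2]-C0; L=np.c_[e@[cc,sn],e@[-sn,cc],p[:,2]]
    f=L[(abs(L[:,2]-.087)<.02)&(abs(L[:,0])<.1)&(abs(L[:,1])<.09)]
    for x in(-.06,0,.06):
        k=f[(abs(f[:,0]-x)<.015)&(abs(f[:,1])>.025)]; print(x,len(k),np.median(k[:,2]).round(4))
    k=f[(abs(f[:,2]-.087)<.005)];print('lidext',np.percentile(k,[1,99],axis=0).round(4).tolist())
    b=L[(L[:,0]<-.195)&(L[:,0]>-.24)&(L[:,2]>.14)&(abs(L[:,1])<.05)]; print('bar',len(b),np.percentile(b,[5,50,95],axis=0).round(4).tolist())
    k=L[(abs(L[:,0]+.08)<.03)&(abs(L[:,1])<.03)&(L[:,2]>.098)&(L[:,2]<.12)]; print('lip',np.percentile(k,[5,50,95],axis=0).round(4).tolist())
print(monitor.state()['ee_pos'])
o=np.hstack([cv2.resize(d['img'][80:260,190:340],(400,480),interpolation=3),cv2.resize(s['img'][70:250,270:420],(400,480),interpolation=3)])
cv2.imwrite('pics/p6.png',o[:,:,::-1])
```

```text
-0.06 173 0.0878
0 216 0.0887
0.06 195 0.0882
lidext [[-0.0959, -0.0731, 0.0828], [0.0859, 0.0745, 0.0917]]
bar 98 [[-0.2219, -0.0268, 0.1531], [-0.2181, 0.0004, 0.1582], [-0.2126, 0.0273, 0.1613]]
lip [[-0.0953, -0.0077, 0.0988], [-0.0899, 0.0042, 0.1046], [-0.081, 0.0159, 0.1068]]
-0.06 501 0.0869
0 483 0.0875
0.06 460 0.087
lidext [[-0.0926, -0.0731, 0.0827], [0.0894, 0.0746, 0.0916]]
bar 146 [[-0.2183, -0.0277, 0.1456], [-0.2143, -0.0001, 0.1578], [-0.1994, 0.0263, 0.1624]]
lip [[-0.0911, -0.0146, 0.0995], [-0.0862, 0.0018, 0.1036], [-0.0786, 0.017, 0.1067]]
[0.53709758 0.1451394  0.23878236]
```

View pics/p6.png

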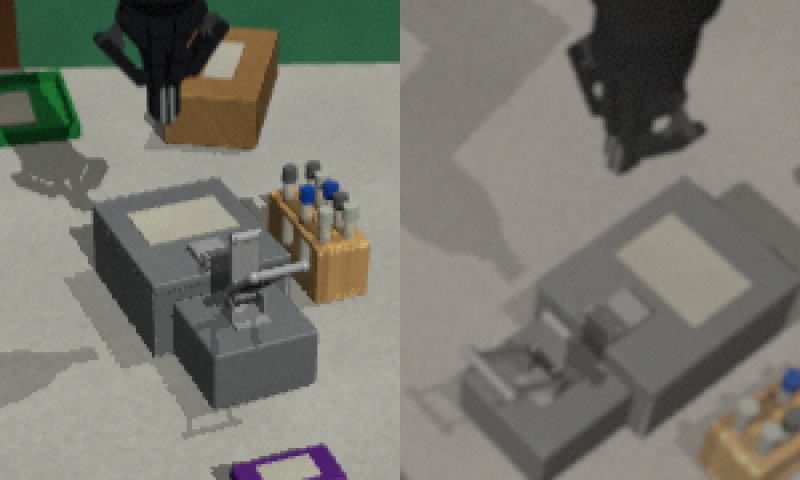

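The lid is shut, with its top at 87 mm in both cameras. The bail bar is still leaning back at case (-0.215, 0, 0.158). I'll swing it over with the closed fingertips.

Run:
```python
from h import *
go(np.append(case(-.255,0,0)[:2],.24),200.8)
```

```text
[20.57 -4.21 -0.11] yaw 0.004 h -159.0 t 9.78
```

Emit:
{"fn": "move_arm", "kwargs": {
  "plan": [
    [2.5,-0.5,0,0,0],
    [5,-1,0,0,0],
    [8,-1.6,0,0,0],
    [11,-2.2,0,0,0],
    [14,-2.8,0,0,0],
    [17,-3.5,0,0,0],
    [19.5,-4,0,0,0],
    [20.6,-4.2,0,0,0]
  ]
}}

```text
t: 10.45
ee_pos: [0.6487, -0.0356, 0.2323]
orientation: [0.824, -0.567, -0.001, 0.001]
contact_force: [-0.1, 0.5, -0.1]
width: -0.0003
grip_force: 0.0
```

Emit:
{"fn": "move_arm", "kwargs": {
  "plan": [
    [0,0,0,0,0],
    [0,0,2,0,0],
    [0,0,4,0,0],
    [0,0,6,0,0],
    [0,0,8,0,0],
    [0,0,9,0,0],
    [0,0,9,0,0],
    [0,0,9,0,0]
  ]
}}

```text
t: 11.12
ee_pos: [0.6479, -0.0322, 0.1449]
orientation: [0.824, -0.566, -0.0, 0.001]
contact_force: [0.5, 0.4, 0.7]
width: 0.0001
grip_force: 0.0
```

Run:
```python
from h import *
go(np.append(case(-.255,0,0)[:2],.15),200.8)
```

```text
[ 0.04 -0.23 -0.51] yaw 0.004 h -159.0 t 11.12
```

Emit:
{"fn": "move_arm", "kwargs": {
  "plan": [
    [-1.5,0,0,0,0],
    [-2.6,0,-0.2,0,0],
    [-3.2,0,-0.6,0,0],
    [-3.8,0,-1.1,0,0],
    [-4.5,0,-1.6,0,0],
    [-5.2,0,-2.0,0,0],
    [-6,0,-2.4,0,0],
    [-6.8,0,-2.7,0,0]
  ]
}}

```text
t: 11.78
ee_pos: [0.6238, 0.0318, 0.1731]
orientation: [0.824, -0.566, 0.0, -0.0]
contact_force: [-0.6, 0.2, 1.0]
width: 0.0004
grip_force: 0.1
```

Emit:
{"fn": "move_arm", "kwargs": {
  "plan": [
    [-0.8,0,-0.2,0,0],
    [-1.6,0,-0.2,0,0],
    [-2.4,0,-0.2,0,0],
    [-3.2,0,-0.2,0,0],
    [-4,0,-0.2,0,0],
    [-4.5,0,-0.2,0,0],
    [-4.5,0,-1.5,0,0],
    [-4.5,0,-4,0,0]
  ]
}}

```text
t: 12.45
ee_pos: [0.6058, 0.0732, 0.2094]
orientation: [0.824, -0.566, -0.002, 0.002]
contact_force: [0.7, -0.5, -0.2]
width: -0.0002
grip_force: 0.0
```

Emit:
{"fn": "move_arm", "kwargs": {
  "plan": [
    [1.5,0,-1,0,0],
    [4,0,-2,0,0],
    [7,0,-2,0,0],
    [9,0,-2,0,0],
    [9,0,-2,0,0],
    [9,0,-2,0,0],
    [9,0,-2,0,0],
    [9,0,-2,0,0]
  ]
}}

```text
t: 13.12
ee_pos: [0.6398, -0.0104, 0.2322]
orientation: [0.824, -0.566, -0.0, 0.0]
contact_force: [1.1, 0.4, 0.0]
width: -0.0003
grip_force: 0.0
```

Run:
```python
from h import *
d=grab('side'); s=grab('scene')
print(monitor.state()['ee_pos'])
go(np.append(case(-.12,0,0)[:2],.21),200.8)
o=np.hstack([cv2.resize(d['img'][120:240,230:330],(400,480),interpolation=3),cv2.resize(s['img'][150:270,270:370],(400,480),interpolation=3)])
cv2.imwrite('pics/p7.png',o[:,:,::-1])
```

```text
[ 0.63987677 -0.01025043  0.23231394]
[-11.12  -0.25   2.23] yaw 0.004 h -158.9 t 13.22
```

View pics/p7.png

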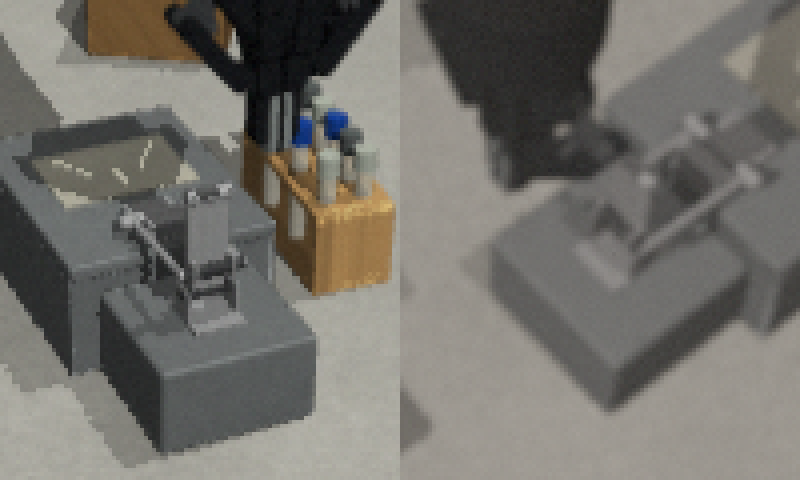

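The bail has fallen onto the lid side: knobs at side px (130,218) and scene px (697,125)/(745,175). Next I check that the bar is behind the lip.

```bash
cat >> h.py <<'E'
def incase(c):
    C=cloud(c); p=C[c['z_map']>0]; e=p[:,:2]-C0; cc,sn=np.cos(YAW),np.sin(YAW); return np.c_[e@[cc,sn],e@[-sn,cc],p[:,2]]
E
python3 - <<'E'
from h import *
for n in('side','scene'):
    L=incase(load(n))
    for y in(-.03,.03):
        k=L[(abs(L[:,1]-y)<.006)&(L[:,0]<-.03)&(L[:,0]>-.13)&(L[:,2]>.094)&(L[:,2]<.16)]; k=k[np.argsort(k[:,0])]; print(n,y,k.round(3).tolist()[-14:])
    k=L[(abs(L[:,1])<.015)&(L[:,0]<-.165+.03)&(L[:,0]>-.2)&(L[:,2]>.09)&(L[:,2]<.2)]; print('lever',np.percentile(k,[5,50,95],axis=0).round(3).tolist())
E
```

```text
side -0.03 []
side 0.03 [[-0.077, 0.025, 0.099], [-0.077, 0.024, 0.105], [-0.076, 0.027, 0.096], [-0.076, 0.03, 0.103], [-0.075, 0.029, 0.099], [-0.074, 0.026, 0.101], [-0.074, 0.026, 0.098], [-0.072, 0.031, 0.101], [-0.072, 0.025, 0.106], [-0.071, 0.025, 0.102], [-0.069, 0.027, 0.105], [-0.068, 0.026, 0.101]]
lever [[-0.156, -0.013, 0.094], [-0.146, 0.0, 0.125], [-0.142, 0.014, 0.157]]
scene -0.03 [[-0.075, -0.027, 0.106], [-0.075, -0.025, 0.098], [-0.075, -0.024, 0.101], [-0.074, -0.027, 0.101], [-0.072, -0.024, 0.103], [-0.071, -0.029, 0.108], [-0.071, -0.03, 0.101], [-0.071, -0.027, 0.097], [-0.07, -0.029, 0.102], [-0.07, -0.026, 0.099], [-0.07, -0.025, 0.102], [-0.069, -0.024, 0.104], [-0.066, -0.024, 0.101], [-0.064, -0.026, 0.097]]
scene 0.03 [[-0.079, 0.024, 0.102], [-0.076, 0.028, 0.102], [-0.074, 0.027, 0.102], [-0.074, 0.03, 0.101], [-0.073, 0.027, 0.096], [-0.073, 0.025, 0.103], [-0.072, 0.025, 0.097], [-0.072, 0.026, 0.104], [-0.071, 0.03, 0.1], [-0.069, 0.031, 0.1], [-0.069, 0.025, 0.103], [-0.068, 0.03, 0.101], [-0.067, 0.028, 0.102], [-0.063, 0.028, 0.099]]
lever [[-0.154, -0.014, 0.101], [-0.145, -0.002, 0.124], [-0.14, 0.013, 0.157]]
```

The bar lies at case x≈-0.07, z≈0.10: behind the lip on the pad. Now the lever.

Emit:
{"fn": "move_arm", "kwargs": {
  "plan": [
    [-3,-0.2,0,0,0],
    [-6,-0.2,0,0,0],
    [-9,-0.2,0,0,0],
    [-11.5,-0.2,0,0,0],
    [-12.3,-0.2,1,0,0],
    [-12.3,-0.2,4,0,0],
    [-12.3,-0.2,7,0,0],
    [-12.3,-0.2,8.8,0,0]
  ]
}}

```text
t: 13.88
ee_pos: [0.5962, 0.1049, 0.1414]
orientation: [0.824, -0.566, -0.001, 0.001]
contact_force: [-0.0, -0.3, -1.7]
width: -0.0003
grip_force: 0.0
```

Run:
```python
from h import *
go(np.append(case(-.127,0,0)[:2],.142),200.8)
```

```text
[ 1.9  -0.18 -0.06] yaw 0.005 h -158.9 t 13.88
```

Emit:
{"fn": "move_arm", "kwargs": {
  "plan": [
    [1.2,-0.2,0,0,0],
    [1.9,-0.2,0,0,0],
    [2.9,-0.2,0,0,0],
    [3.5,-0.2,0.1,0,0],
    [4.1,-0.2,0.25,0,0],
    [4.7,-0.2,0.5,0,0],
    [5.2,-0.2,0.8,0,0],
    [6.2,-0.2,1.45,0,0]
  ]
}}

```text
t: 14.55
ee_pos: [0.6229, 0.0473, 0.1316]
orientation: [0.824, -0.566, 0.001, -0.001]
contact_force: [-2.7, 4.3, 2.1]
width: -0.0001
grip_force: 2.6
```

Emit:
{"fn": "move_arm", "kwargs": {
  "plan": [
    [0.4,0,0.45,0,0],
    [0.8,0,0.85,0,0],
    [1.1,0,1.35,0,0],
    [1.4,0,1.85,0,0],
    [1.6,0,2.4,0,0],
    [1.8,0,3.0,0,0],
    [1.9,0,3.6,0,0],
    [2.0,0,4.2,0,0]
  ]
}}

```text
t: 15.22
ee_pos: [0.6312, 0.0274, 0.0896]
orientation: [0.824, -0.566, 0.002, -0.001]
contact_force: [0.7, -2.9, 5.2]
width: 0.0001
grip_force: 2.4
```

Emit:
{"fn": "move_arm", "kwargs": {
  "plan": [
    [0,0,0,0,0],
    [0,0,0.15,0,0],
    [0,0,0.3,0,0],
    [0,0,0.3,0,0],
    [0,0,0.3,0,0],
    [0,0,0.3,0,0],
    [0,0,0.3,0,0],
    [0,0,0.3,0,0]
  ]
}}

```text
t: 15.88
ee_pos: [0.6295, 0.0288, 0.0852]
orientation: [0.824, -0.566, 0.0, -0.0]
contact_force: [3.2, -2.4, 4.5]
width: -0.0003
grip_force: 2.4
```

Emit:
{"fn": "move_arm", "kwargs": {
  "plan": [
    [0,0,0.1,0,0],
    [0,0,0.2,0,0],
    [0,0,0.3,0,0],
    [0,0,0.4,0,0],
    [0,0,0.4,0,0],
    [0,0,0.4,0,0],
    [0,0,0.4,0,0],
    [0,0,0.4,0,0]
  ]
}}

```text
t: 16.55
ee_pos: [0.6299, 0.0288, 0.0848]
orientation: [0.825, -0.566, 0.001, -0.001]
contact_force: [-8.2, -1.3, 31.1]
width: -0.0001
grip_force: 15.6
```

Run:
```python
from h import *
go(np.append(case(-.19,0,0)[:2],.085),200.8)
d=grab('side'); s=grab('scene')
for c in(d,s):
    L=incase(c); k=L[(abs(L[:,1])<.013)&(L[:,0]<-.165)&(L[:,0]>-.24)&(L[:,2]>.07)&(L[:,2]<.12)]; k=k[np.argsort(k[:,0])];print(k[::max(1,len(k)//15)].round(3).tolist())
o=np.hstack([cv2.resize(d['img'][120:240,230:330],(400,480),interpolation=3),cv2.resize(s['img'][150:270,270:370],(400,480),interpolation=3)])
cv2.imwrite('pics/p8.png',o[:,:,::-1])
```

```text
[-0.12  0.25 -0.02] yaw 0.005 h -158.9 t 16.55
[[-0.221, 0.005, 0.086], [-0.217, 0.003, 0.086], [-0.215, -0.011, 0.081], [-0.211, 0.011, 0.087], [-0.206, -0.004, 0.104], [-0.204, -0.003, 0.098], [-0.203, -0.012, 0.085], [-0.202, -0.001, 0.106], [-0.202, -0.003, 0.12], [-0.2, 0.004, 0.118], [-0.199, -0.003, 0.086], [-0.198, 0.005, 0.096], [-0.195, 0.007, 0.11], [-0.19, 0.007, 0.112], [-0.183, 0.009, 0.088], [-0.17, 0.012, 0.083]]
[[-0.217, -0.005, 0.084], [-0.216, 0.01, 0.078], [-0.214, 0.002, 0.084], [-0.212, -0.003, 0.084], [-0.21, -0.011, 0.084], [-0.207, -0.011, 0.084], [-0.205, 0.01, 0.085], [-0.203, 0.011, 0.085], [-0.202, -0.007, 0.101], [-0.202, 0.005, 0.111], [-0.201, -0.008, 0.119], [-0.201, 0.002, 0.105], [-0.2, -0.012, 0.088], [-0.198, 0.012, 0.102], [-0.197, -0.011, 0.097], [-0.188, -0.012, 0.087]]
```

View pics/p8.png

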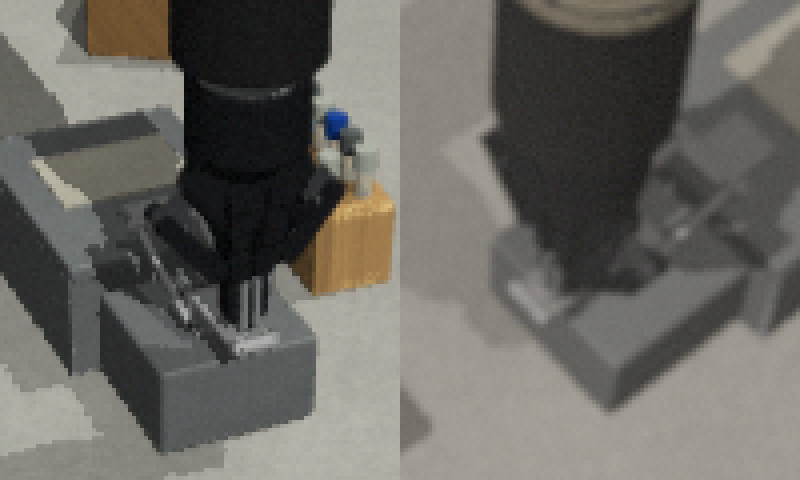

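The lever lies level under the fingertips (side px (255,345)), top at 0.085 = fully down, and the 31 N is its stop. I'll back off and check the latch.

Emit:
{"fn": "move_arm", "kwargs": {
  "plan": [
    [0,0,-0.6,0,0],
    [0,0,-2,0,0],
    [0,0,-5,0,0],
    [0,0,-9,0,0],
    [0,0,-13,0,0],
    [2,0,-17,0,0],
    [5,0,-18,0,0],
    [9,0,-18,0,0]
  ]
}}

```text
t: 17.32
ee_pos: [0.6625, -0.0538, 0.2656]
orientation: [0.825, -0.565, 0.002, -0.003]
contact_force: [1.0, 0.2, -1.0]
width: -0.0002
grip_force: 0.0
```

Emit:
{"fn": "move_arm", "kwargs": {
  "plan": [
    [3,0,0,0,0],
    [6,0,0,0,0],
    [6,0,0,0,0],
    [6,0,0,0,0],
    [6,0,0,0,0],
    [6,0,0,0,0],
    [6,0,0,0,0],
    [6,0,0,0,0]
  ]
}}

```text
t: 17.98
ee_pos: [0.6827, -0.1103, 0.261]
orientation: [0.824, -0.566, -0.0, -0.0]
contact_force: [0.7, 0.6, 0.4]
width: -0.0001
grip_force: 0.0
```

Run:
```python
from h import *
d=grab('side'); s=grab('scene'); print(monitor.state()['t'])
for c in(d,s):
    L=incase(c); k=L[(abs(L[:,1])<.013)&(L[:,0]<-.17)&(L[:,0]>-.24)&(L[:,2]>.075)&(L[:,2]<.13)]; print('lever',np.percentile(k,[5,50,95],axis=0).round(3).tolist())
    for y in(-.029,.029):
        k=L[(abs(L[:,1]-y)<.005)&(L[:,0]<-.04)&(L[:,0]>-.12)&(L[:,2]>.094)&(L[:,2]<.16)]
        if len(k):print('knob',y,len(k),np.percentile(k,[5,50,95],axis=0).round(3).tolist())
    f=L[(abs(L[:,2]-.087)<.01)&(abs(L[:,0])<.08)&(abs(L[:,1])<.07)&(abs(L[:,1])>.035)];print('lid',np.median(f[:,2]))
o=np.hstack([cv2.resize(d['img'][80:290,180:340],(366,480),interpolation=3),cv2.resize(s['img'][150:270,270:375],(420,480),interpolation=3)])
cv2.imwrite('pics/p9.png',o[:,:,::-1])
```

```text
18.0833
lever [[-0.218, -0.012, 0.082], [-0.197, 0.001, 0.086], [-0.174, 0.012, 0.089]]
knob -0.029 6 [[-0.087, -0.03, 0.1], [-0.086, -0.027, 0.102], [-0.084, -0.026, 0.106]]
knob 0.029 9 [[-0.088, 0.026, 0.099], [-0.086, 0.028, 0.103], [-0.079, 0.029, 0.106]]
lid 0.08858458690050092
lever [[-0.216, -0.012, 0.081], [-0.195, -0.0, 0.085], [-0.173, 0.012, 0.088]]
knob -0.029 15 [[-0.085, -0.029, 0.096], [-0.082, -0.026, 0.1], [-0.076, -0.025, 0.105]]
knob 0.029 14 [[-0.087, 0.024, 0.097], [-0.084, 0.027, 0.102], [-0.076, 0.03, 0.106]]
lid 0.0871795101013505
```

View pics/p9.png

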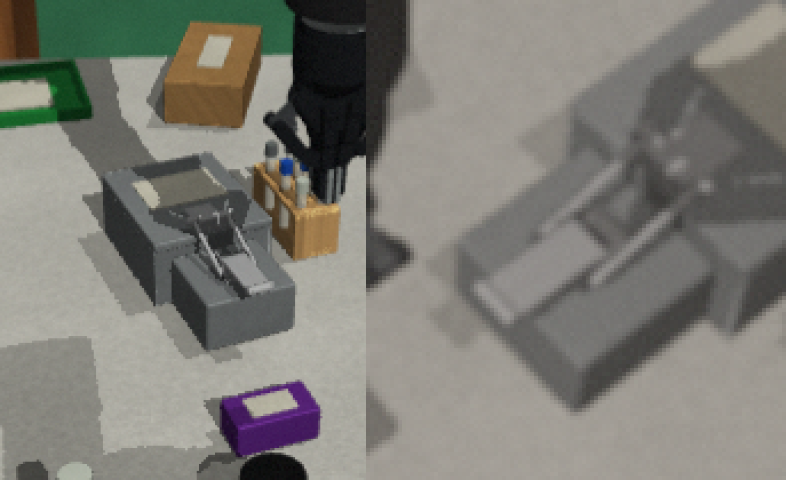

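The lever has stayed level (mid-surface z≈0.085). The knobs sit at x≈-0.08, z≈0.10, which is the hooked seat. The lid is at 87 mm, and the rack, jar, bottle and purple box are undisturbed.

```bash
python3 -c "
from h import *
print(workorder.job_done())"
```

```text
the job is handed in; nothing more can be done
None
```

The job is handed in: the slide box lies flat in the bay, the lid is shut, the bail is hooked over the keeper and the lever is level past centre; it took about 18 s, and I never reached for the bottle, jar or rack.

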